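# Flip the centre cap's status flag to checked

## Task

The grey centre cap has passed inspection: with a fingertip, push the hinged flag of the stand whose tray holds the centre cap right over its pivot, from the side where it lies now until it lies flat on the opposite rest, with its disc face up. Only push, picking nothing up: the cap and the wheel nut stay in their trays, the wheel nut's flag stays as it is, and the torch and the marker pen stay where they lie.

Things in the scene. Friction and masses are not known exactly. Their poses are not given: they have to be found in the camera images.
- stand_cap: Fixed status stand whose tray holds the centre cap; its flag is to be flipped. Origin: centre of the underside of its 100 x 190 x 10 mm base plate, on the bench. x runs along the hinge pin, away from the sample tray; y along the base; z up. The tray, 74 mm square, rim 10 mm high, floor 6 mm high, has its centre at x = -84 mm.
- flag_cap (a joint): Flag of the centre cap's stand, rad, 0 to 3.14: 0 = level on the stand's +y side, bar face up; 1.57 = upright; 3.14 = level on the -y side on the far rest, disc face up. Starts at 0 to 0.3. The hinge is stiff (0.06 N m): the flag stays wherever it is left and must be pushed all the way.
- flag_cap_pivot (a point): centre of the hinge pin of the centre cap's flag, 75 mm above the stand's origin. The pin lies along the stand's x between two grey cheeks at x = +-42 mm (8 mm thick, top 87 mm above the bench)
- flag_cap_end (a point): middle of the outer edge of the centre cap's flag, 80 mm from the pin. The flag is an aluminium plate 66 mm wide, 6 mm thick; one face bears a raised bar (46 x 10 mm), the other a raised disc (38 mm across), both 3 mm high and centred 42 mm from the pin
- flag_cap_lever (a point): free end of the thumb lever of the centre cap's flag, 48 mm from the pin: a plate 18 mm wide, 6 mm thick, fixed at right angles to the flag on its bar side. At joint 0 it points straight up, at 1.57 level to the stand's -y, at 3.14 straight down. Pushing it toward -y (about 1.5 N) raises the flag; past upright the flag's back is pushed
- stand_cap_rest (a point): top of the far rest post, 14 mm round with a rubber head, on which the flipped flag is to lie: at y = -73 mm, z = 71 mm of the stand (the same post stands at y = +73 mm)
- stand_nut: a stand of the same make and frame as the centre cap's; its tray holds the wheel nut. Leave its flag alone.
- flag_nut (a joint): flag of the wheel nut's stand, same make and values; starts at 0 to 0.3 and is left as it is
- flag_nut_end (a point): middle of the outer edge of the wheel nut's flag, 80 mm from the hinge pin
- cap: grey plastic wheel centre cap, 60 mm round, 14 mm high, loose in the tray of its stand; origin at the centre of its underside, z up
- nut: steel wheel nut, 30 mm round, 19 mm high, loose in the tray of the other stand; origin at the centre of its underside, z up
- torch: black torch, 118 mm long, 32 mm thick, lying loose behind the stands; origin under its middle
- marker: white marker pen with a blue cap, 130 mm long, 17 mm thick, lying loose behind the stands; origin under its middle

How it is judged:
By the outcome, as a careful person would: the job done as asked, in the order asked, and still so for the second after the job is handed in, with the robot touching nothing.
It also fails if it takes over 38 s, if anything falls off the work surface, if the arm or the gripper's body presses on something with over 40 N, if the wrist force passes 120 N, or if a joint passes its speed limit or range.

## Robot

A 7-joint arm with a two-finger parallel gripper is mounted at the origin on a cart in front of the work surface, level with it; the furniture and walls round the work are solid. World frame = base frame: x ahead of the robot, y to its left, z up, the work surface at z = 0. Lengths are in mm, angles in rad, forces in N, time in s.
With the tool pointing down it reaches from about 400 to 875 mm from the base axis. Payload 4.4 kg.
Tool frame: the origin (TCP) lies midway between the tips of the shut fingers; the grasp point (between the pads) lies 19 mm behind it; z points along the fingers, y is the direction in which the jaws open and shut (so a half turn about z gives the same grasp; the last joint's range is limited). The gripper opens to 85 mm and grips with 20 to 120 N. Pads are 22 mm wide; open, the fingers measure 114 mm over their backs; the gripper's body (76 mm by 85 mm) begins 54 mm behind the grasp point. The pads swing forward as they close: fully open they stand 13 mm farther back than shut.
Start: joints at [-1.415, 0.628, 0.038, 1.517, -0.027, 0.996, -0.02], TCP at [142.964, 634.097, 201.913] pointing down, gripper open.
Joint ranges: [-3.06, 3.06], [-0.37, 2.12], [-1.25, 1.32], [0.18, 2.47], [-1.1, 4.24], [0.23, 1.98], [-2.94, 2.94]. Speed limits (rad/s): [2.57, 2.57, 3.14, 3.14, 3.14, 3.14, 3.14].

## Interface

Orientations are given as [roll, pitch, yaw] about the fixed x, y, z axes, in that order (R = Rz(yaw) Ry(pitch) Rx(roll)).
In Python, from cell import ctrl, vision gives the robot as it stands.
- The arm moves only by the tool play_rows, never from a script. Its arguments are lists of equal length, an entry for each row: "slide": the shift along the tool's x, y, z in mm, a list of three; "turn": the turn about the tool's z in rad; "fingers": the opening, from 0 (shut) to 1 (fully open). A call has 1 to 5 rows; each row is the pose to reach, as a shift and turn from the pose measured when the call began, along the tool's axes at that moment; what a row does not reach only later rows make up. A row lasts 1/8 s, in which the tool goes at most 62.5 mm and 10.7 degrees, less where a joint would pass 70% of its speed; a pose out of reach is approached as far as the arm can. A call with a gripper value outside its range is refused whole. The fingers move at their own pace and stop on an object; the grip force is fixed at half the most. Time passes only in rows, so rows that repeat a pose let the fingers close. It gives the time, the measured TCP pose, the force and the opening at its end, in the units of the state.
- ctrl.read_state(): the state, without advancing time (a new reading comes with each control period).
- vision.get_image(name): name is "scene" or "side" or "wrist"; returns (picture, depth): 480x640x3 uint8, blue, green, red; 480x640 float32, mm along the optical axis (not along the pixel's ray), 0 where there is no reading.
- vision.camera_params(name): a dict with "fx", "fy", "cx", "cy" (pixels), "dist_coeffs" ([k1, k2, p1, p2, k3] as OpenCV has them; the pictures are not rectified), "position" and "rotation" of the camera in the world. Camera axes: x right, y up, looking along -z (the intrinsics and any distortion apply to the point x, -y, -z); pixel columns grow to the right and rows downward; lengths in mm; the calibration is good to about 2 mm. A picture is of the moment at which its call begins: read the wrist's pose just before it. camera_params takes no time and is no camera call; for the wrist camera it gives the pose at the moment of the call.
- ctrl.finish_job(): hands the job in, once; it reports no verdict.
The state is a dict: "clock": time; "qpos": joint angles; "qd": joint speeds; "tau": joint torques, N m; "eef_pos": TCP position; "tool_rot": TCP orientation; "force": force on the tool from outside, world axes, zero at the start; "torque": the same for the moment, N m; "width": finger opening in mm.
Only numpy, scipy, OpenCV 4.12 (cv2) and the standard library are available. Lean on these libraries where they do the work, as an engineer would, in place of code of your own. Each camera call takes 0.05 s, during which the arm holds its last target.

## Working session

There is one attempt and no reset: what is moved stays moved. The work goes in short steps, Python scripts to look and compute and a tool call to move; the robot and the scene stay as the last step left them, time stands still between calls to the robot, and variables do not carry over. Pictures are saved under pics/ and viewed, and the job is handed in when it is done.

Besides the shell and the picture viewer there is one more tool, called after "Emit:" by a JSON object that holds its "op" and its "data", one argument or row to a line. play_rows: Moves the arm, as the interface text tells. Its arguments: {"type":"object","properties":{"slide":{"type":"array"},"turn":{"type":"array"},"fingers":{"type":"array"}},"required":["slide","turn","fingers"]}

```bash
mkdir -p pics
python3 - <<'E'
from cell import ctrl, vision
import cv2,json
s=ctrl.read_state();print({k:s[k] for k in('clock','eef_pos','tool_rot','force','width')})
for n in("scene","side"):
    im,d=vision.get_image(n);cv2.imwrite(f'pics/{n}0.png',im)
    import numpy as np;np.savez(f'pics/{n}0.npz',im=im,d=d)
    print(n,vision.camera_params(n))
E
```

```text
{'clock': 0.0, 'eef_pos': array([142.77622463, 633.40621692, 200.9924289 ]), 'tool_rot': array([-3.13963738e+00, -2.49798516e-06,  2.91980051e+00]), 'force': array([ 0.07185337, -0.49391208,  0.04068857]), 'width': 85.83055150246273}
scene {'fx': 603.7395996145335, 'fy': 603.7395996145335, 'cx': 323.69141311149326, 'cy': 248.2825318310424, 'dist_coeffs': array([-0.11148349,  0.        ,  0.        ,  0.        ,  0.        ]), 'position': array([  74.02047459, -564.99102219,  806.64883686]), 'rotation': array([ 0.92020641,  0.00787287, -0.58474932])}
side {'fx': 488.44336818754454, 'fy': 488.44336818754454, 'cx': 317.3425971825748, 'cy': 236.063056101793, 'dist_coeffs': array([-0.13208887,  0.        ,  0.        ,  0.        ,  0.        ]), 'position': array([400.14293226, 917.01466999, 596.27431282]), 'rotation': array([ 1.00270107,  0.01940236, -2.9260261 ])}
```

View pics/scene0.png

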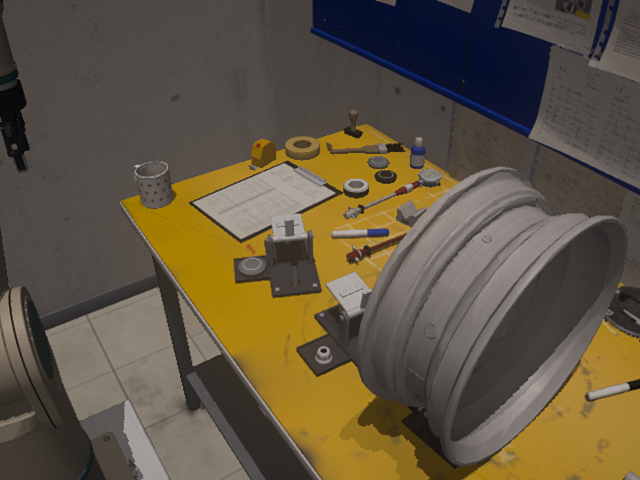

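View pics/side0.png

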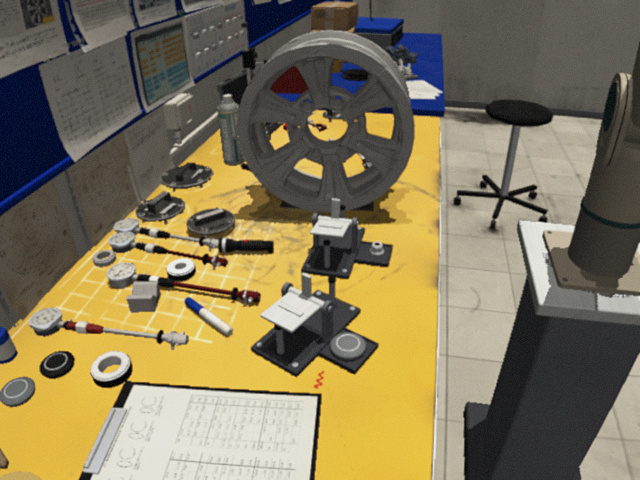

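```bash
cat > h.py <<'E'
import numpy as np,cv2
from scipy.spatial.transform import Rotation as Ro
def cam(p):
    K=np.array([[p['fx'],0,p['cx']],[0,p['fy'],p['cy']],[0,0,1]]);return K,np.array(p['dist_coeffs']),Ro.from_euler('xyz',p['rotation']).as_matrix(),np.array(p['position'])
def world(p,d,uv=None):
    K,D,R,t=cam(p)
    if uv is None:
        v,u=np.mgrid[0:480,0:640];uv=np.stack([u,v],-1).reshape(-1,2)
    uv=np.array(uv,float).reshape(-1,2)
    n=cv2.undistortPoints(uv[:,None],K,D)[:,0]
    z=np.array([d[int(b),int(a)] for a,b in uv])
    return (np.c_[n[:,0]*z,-n[:,1]*z,-z])@R.T+t
def proj(p,X):
    K,D,R,t=cam(p);c=(np.array(X,float)-t)@R;c=c*[1,-1,-1]
    return cv2.projectPoints(c,np.zeros(3),np.zeros(3),K,D)[0][:,0]
E
python3 - <<'E'
from h import *
from cell import vision
for n,box in(("side",(240,180,400,380)),("scene",(225,200,385,385))):
    f=np.load(f'pics/{n}0.npz');im,d=f['im'],f['d']
    a,b,c,e=box;cv2.imwrite(f'pics/{n}0z.png',cv2.resize(im[b:e,a:c],None,fx=3.0 if n=='side' else 3,fy=3,interpolation=cv2.INTER_CUBIC))
    p=vision.camera_params(n)
    pts={'side':[(420,300),(347,345),(300,310),(330,230),(377,248)],'scene':[(200,290),(252,267),(290,225),(323,354),(347,287)]}[n]
    print(n,np.c_[pts,world(p,d,pts)].round(0))
E
```

```text
side [[420. 300. 373. 190.  -0.]
 [347. 345. 486. 349.  18.]
 [300. 310. 564. 347.  79.]
 [330. 230. 561. 114.  87.]
 [377. 248. 470.  62.  21.]]
scene [[200. 290. 368. 349.  -2.]
 [252. 267. 482. 332.  19.]
 [290. 225. 563. 306. 108.]
 [323. 354. 468.  43.  24.]
 [347. 287. 565. 109.  83.]]
```

```bash
ls -la pics
```

```text
total 5900
drwxr-xr-x 2 agent agent    4096 Dec  7 06:35 .
drwxr-xr-x 3 agent agent    4096 Dec  7 06:35 ..
-rw-r--r-- 1 agent agent 2150892 Dec  7 06:34 scene0.npz
-rw-r--r-- 1 agent agent  460047 Dec  7 06:34 scene0.png
-rw-r--r-- 1 agent agent  297554 Dec  7 06:35 scene0z.png
-rw-r--r-- 1 agent agent 2150892 Dec  7 06:34 side0.npz
-rw-r--r-- 1 agent agent  573588 Dec  7 06:34 side0.png
-rw-r--r-- 1 agent agent  383784 Dec  7 06:35 side0z.png
```

View pics/side0z.png

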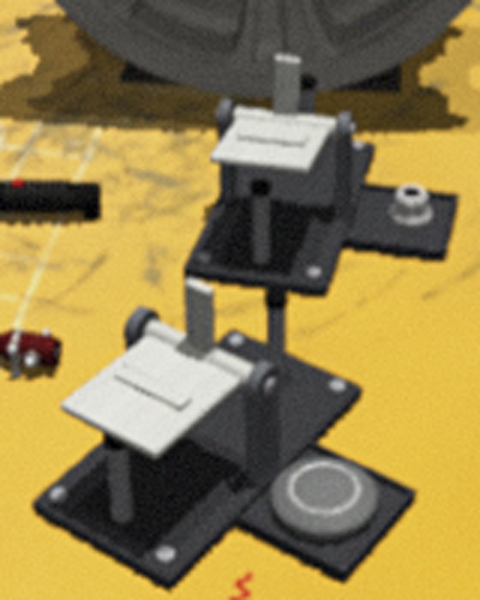

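View pics/scene0z.png

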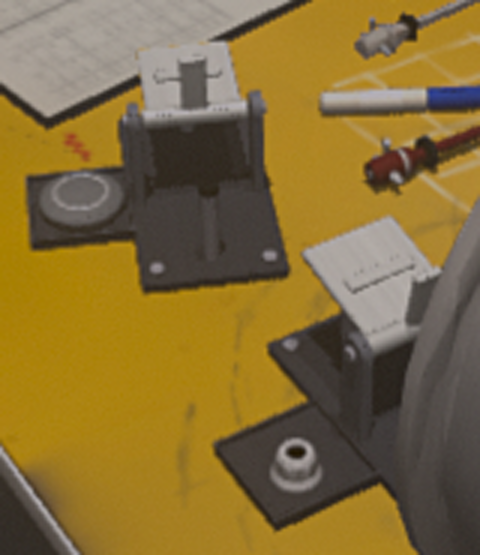

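```bash
cat > fit.py <<'E'
from h import *
from cell import vision
from scipy.optimize import least_squares
def flagpt(x,a,b,q): # a along flag, b along lever
    return [x,a*np.cos(q)-b*np.sin(q),75+a*np.sin(q)+b*np.cos(q)]
def model(P,pts):
    x,y,w,q=P
    L=np.array([flagpt(p[1],p[2],p[3],q) if p[0]=='f' else p[1:] for p in pts],float)
    return L@Ro.from_euler('z',w).as_matrix().T+[x,y,0]
def fit(obs,P0):
    cams={n:vision.camera_params(n) for n in obs}
    def res(P):
        return np.concatenate([(proj(cams[n],model(P,[o[0] for o in obs[n]]))-np.array([o[1] for o in obs[n]])).ravel() for n in obs])
    s=least_squares(res,P0,loss='soft_l1');return s.x,res(s.x).reshape(-1,2)
E
python3 - <<'E'
from fit import *
obs={'side':[(('s',50,95,10),(251.7,348.3)),(('s',-50,95,10),(296,375)),(('s',-50,-95,10),(360,310)),(('s',50,-95,10),(318.3,290.7)),
(('s',-121,37,10),(355,372)),(('s',-121,-37,10),(377.7,344)),(('f',33,80,0),(260.7,315)),(('f',-33,80,0),(291.7,332)),(('f',0,48,0),(0,0))][:8]+[(('f',0,0,48),(306.7,274))],
'scene':[(('s',-50,-95,10),(272.7,296)),(('s',50,-95,10),(321.7,290)),(('s',-121,37,10),(234,259.3)),(('s',-121,-37,10),(235.7,281.5)),
(('f',33,80,0),(302.3,214)),(('f',-33,80,0),(271.7,216)),(('f',0,0,48),(289.3,220))]}
P,r=fit(obs,[570,310,0,.1]);print(P.round(3));print(r.round(1))
pts=[('f',0,0,0),('f',0,80,0),('f',0,0,48)];print(model(P,pts).round(0))
cv2.imwrite
for n in obs:
    im=np.load(f'pics/{n}0.npz')['im'];
    print(proj(vision.camera_params(n),model(P,pts)).round(0))
E
```

```text
[ 5.61897e+02  3.09202e+02 -4.23000e-01  2.60000e-02]
[[-2.3 -2.5]
 [ 0.2 -2.3]
 [ 1.5 -2.4]
 [-1.1 -2.9]
 [-0.4 -2.2]
 [ 1.1 -1.7]
 [-1.3 -0.2]
 [-0.  -0.3]
 [-0.6 -0.2]
 [-1.1 -1.5]
 [-0.4 -1.1]
 [-1.2 -1.6]
 [-1.3 -1.8]
 [-1.9 -0.3]
 [-1.8  0.7]
 [-0.6 -1.4]]
[[562. 309.  75.]
 [595. 382.  77.]
 [561. 308. 123.]]
[[307. 297.]
 [275. 323.]
 [306. 274.]]
[[290. 238.]
 [285. 215.]
 [289. 219.]]
```

```bash
cat > go.py <<'E'
import sys
from h import *
from cell import ctrl
O=np.array([561.9,309.2]);W=-0.423
s=ctrl.read_state();R=Ro.from_euler('xyz',s['tool_rot']).as_matrix();p=np.array(s['eef_pos'])
Rs=Ro.from_euler('z',W).as_matrix()
f=Rs.T@np.array(s['force'])
print('t',round(s['clock'],2),'stand xyz',(Rs.T@(p-[*O,75])).round(1),'F stand',f.round(1),'w',round(s['width'],1),'yaw',round(s['tool_rot'][2],3),'turn',round(s['tool_rot'][2]-2.719,3))
for a in sys.argv[1:]:
    t=np.array([float(v) for v in a.split(',')]);print(a,(R.T@(Rs@t+[*O,75]-p)).round(1))
E
python3 go.py 0,45,126 0,45,30
```

```text
t 0.1 stand xyz [-515.2  123.7  126.1] F stand [ 0.1 -0.2  0.5] w 85.1 yaw 2.92 turn 0.201
0,45,126 [-4.891e+02 -1.800e+02  4.000e-01]
0,45,30 [-489.1 -179.9   96.4]
```

Emit:
{"op": "play_rows", "data": {
  "slide": [
    [-55,-20,0],
    [-110,-40,0],
    [-165,-60,0],
    [-220,-80,0],
    [-270,-100,0]
  ],
  "turn": [0.04,0.08,0.12,0.16,0.2],
  "fingers": [0,0,0,0,0]
}}

```text
clock: 0.72
eef_pos: [385.9, 474.9, 200.9]
tool_rot: [-3.139, 0.001, 2.718]
force: [0.9, 1.2, -0.5]
width: 0.1
```

```bash
python3 go.py 0,45,126 0,45,30
```

```text
t 0.72 stand xyz [-228.5   78.9  125.9] F stand [ 0.3  1.5 -0.5] w 0.1 yaw 2.718 turn -0.001
0,45,126 [-2.285e+02 -3.370e+01  1.000e-01]
0,45,30 [-228.5  -33.5   96.1]
```

Emit:
{"op": "play_rows", "data": {
  "slide": [
    [-55,-8,0],
    [-110,-16,0],
    [-165,-25,0],
    [-228,-33,0],
    [-228,-33,0]
  ],
  "turn": [0,0,0,0,0],
  "fingers": [0,0,0,0,0]
}}

```text
clock: 1.35
eef_pos: [585.6, 344.2, 200.4]
tool_rot: [-3.136, 0.005, 2.708]
force: [-0.7, -0.1, 0.2]
width: 0.2
```

```bash
python3 go.py 0,45,30
python3 - <<'E'
from cell import vision
import cv2,numpy as np
im,d=vision.get_image('wrist');cv2.imwrite('pics/w1.png',im)
a,_=vision.get_image('side');cv2.imwrite('pics/s1.png',cv2.resize(a[170:390,220:440],None,fx=2.7,fy=2.7))
E
```

```text
t 1.35 stand xyz [  7.2  41.6 125.4] F stand [-0.6 -0.4  0.2] w 0.2 yaw 2.708 turn -0.011
0,45,30 [ 7.7  3.8 95.3]
```

View pics/w1.png

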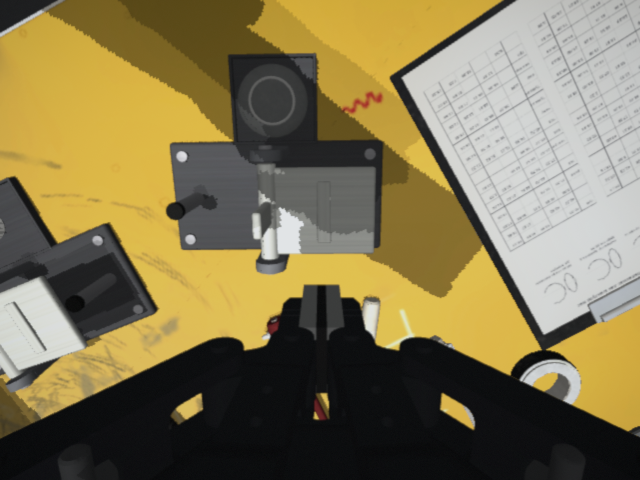

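View pics/s1.png

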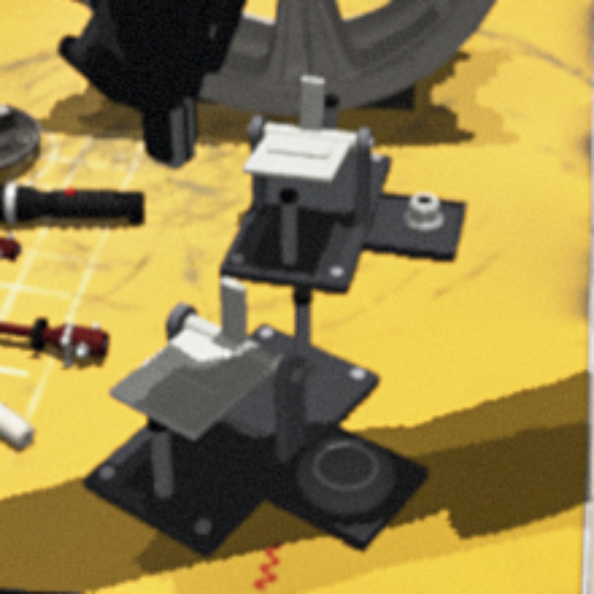

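Run:
```python
from fit import *
from cell import ctrl
p=vision.camera_params('wrist');P=[561.9,309.2,-.423,.03]
pts=[('s',50,95,10),('s',-50,95,10),('s',-50,-95,10),('s',50,-95,10),('s',-121,37,10),('s',-121,-37,10),('s',46,0,75),('f',33,80,3),('f',0,0,48),('s',0,-73,71)]
print(np.c_[[q[1:] +(0,)*(4-len(q)) for q in pts],proj(p,model(P,pts))].round(0))
print(proj(p,[ctrl.read_state()['eef_pos']]))
```

```text
[[  50.   95.   10.  374.  258.]
 [ -50.   95.   10.  377.  150.]
 [ -50.  -95.   10.  163.  151.]
 [  50.  -95.   10.  174.  258.]
 [-121.   37.   10.  311.   64.]
 [-121.  -37.   10.  223.   64.]
 [  46.    0.   75.  264.  279.]
 [  33.   80.    3.  366.  265.]
 [   0.    0.   48.  248.  238.]
 [   0.  -73.   71.  168.  221.]]
[[319.26085868 281.03024587]]
```

Run:
```python
from fit import *
from cell import ctrl
s=ctrl.read_state()
for n in('side','scene'):print(n,proj(vision.camera_params(n),[s['eef_pos']]))
im,d=vision.get_image('scene');cv2.imwrite('pics/c1.png',cv2.resize(im[120:320,210:410],None,fx=3,fy=3,interpolation=cv2.INTER_CUBIC))
im,d=vision.get_image('side');cv2.imwrite('pics/s2.png',cv2.resize(im[160:360,220:420],None,fx=3,fy=3,interpolation=cv2.INTER_CUBIC))
s=ctrl.read_state();print(s['eef_pos'])
```

```text
side [[285.18638664 246.99771236]]
scene [[284.28685734 173.59645895]]
[578.43477428 352.5873932  200.66861221]
```

View pics/c1.png

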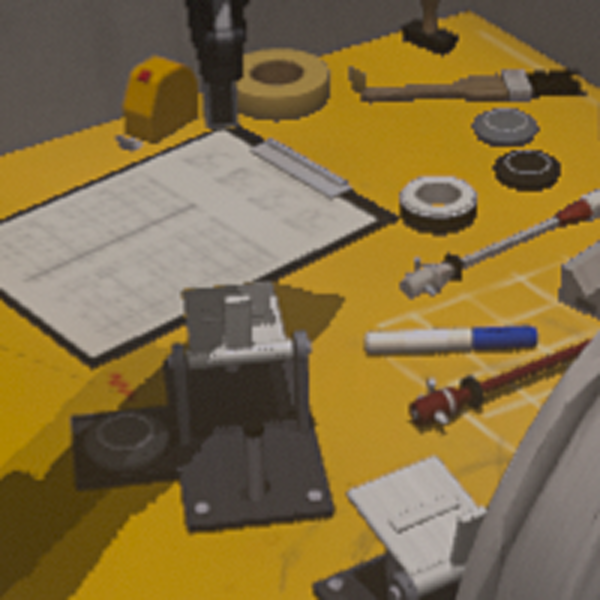

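View pics/s2.png

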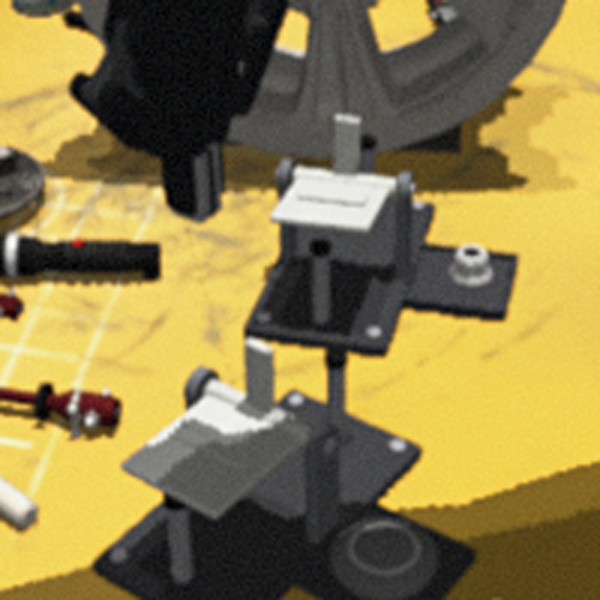

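Run:
```python
from fit import *
from cell import ctrl
s=ctrl.read_state();print(s['eef_pos'],s['width'],s['tool_rot'])
for n,c,r in(('side',range(274,296,4),range(212,252,4)),('scene',range(276,294,4),range(146,178,4))):
    im,d=vision.get_image(n);p=vision.camera_params(n)
    w=world(p,d);w=w.reshape(480,640,3)
    for v in r: print(v,[tuple(int(k) for k in w[v,u]) for u in c])
```

```text
[578.43477428 352.5873932  200.66861221] -0.1566247081104917 [-3.13917039e+00 -1.48288018e-03  2.71991051e+00]
212 [(580, 386, 279), (576, 382, 277), (575, 367, 269), (570, 366, 269), (567, 358, 264), (565, 344, 257)]
216 [(589, 363, 259), (583, 363, 259), (576, 365, 262), (572, 362, 260), (567, 359, 259), (566, 343, 250)]
220 [(729, -45, 0), (582, 367, 255), (576, 367, 256), (572, 363, 254), (567, 360, 253), (566, 345, 244)]
224 [(725, -32, -3), (583, 365, 248), (577, 367, 249), (573, 360, 246), (568, 358, 245), (566, 345, 238)]
228 [(719, -12, -2), (584, 365, 241), (577, 367, 243), (573, 362, 240), (568, 357, 238), (672, -17, 0)]
232 [(714, 5, -2), (705, 3, -2), (580, 359, 231), (573, 362, 234), (568, 360, 233), (668, -1, 0)]
236 [(709, 22, -1), (701, 18, -3), (691, 17, -2), (682, 17, -1), (672, 16, 0), (663, 16, 0)]
240 [(704, 37, -2), (696, 34, -3), (687, 32, -3), (677, 33, -1), (669, 29, -3), (659, 31, 0)]
244 [(699, 55, 0), (690, 53, -1), (682, 50, -2), (672, 51, 0), (664, 47, -1), (655, 46, -1)]
248 [(695, 69, -1), (685, 69, 0), (678, 64, -2), (669, 64, -1), (660, 62, -2), (650, 64, 0)]
146 [(554, 330, 277), (563, 330, 275), (576, 338, 268), (813, 741, 23), (817, 727, 28)]
150 [(564, 350, 257), (569, 343, 259), (576, 339, 259), (802, 723, 22), (810, 715, 23)]
154 [(566, 354, 246), (568, 341, 251), (575, 338, 250), (801, 723, 10), (804, 705, 17)]
158 [(563, 350, 240), (568, 342, 242), (576, 340, 241), (799, 721, 0), (804, 707, 3)]
162 [(761, 721, -1), (572, 351, 228), (776, 703, 2), (787, 701, 0), (795, 692, 1)]
166 [(746, 694, 3), (758, 693, 0), (761, 676, 7), (770, 671, 6), (780, 667, 5)]
170 [(735, 676, 3), (745, 670, 2), (753, 663, 3), (761, 656, 4), (769, 649, 5)]
174 [(725, 658, 3), (733, 651, 4), (740, 641, 6), (752, 641, 2), (762, 637, 0)]
```

Emit:
{"op": "play_rows", "data": {
  "slide": [
    [0,0,45],
    [0,0,92],
    [0,0,92],
    [0,0,92]
  ],
  "turn": [0,0,0,0],
  "fingers": [0,0,0,0]
}}

```text
clock: 2.15
eef_pos: [579.0, 354.0, 110.8]
tool_rot: [3.141, 0.001, 2.722]
force: [0.4, 0.3, -0.3]
width: 0.2
```

```bash
cat > look.py <<'E'
import sys
from h import *
from cell import vision
ims=[]
for n,(a,b) in(('side',(220,170)),('scene',(225,160))):
    im,d=vision.get_image(n);np.savez(f'pics/{n}_{sys.argv[1]}.npz',im=im,d=d)
    ims.append(cv2.resize(im[b:b+200,a:a+133],None,fx=3,fy=3,interpolation=cv2.INTER_CUBIC))
cv2.imwrite(f'pics/{sys.argv[1]}.png',np.hstack(ims))
E
python3 look.py l2; python3 go.py 0,0,0
```

```text
t 2.25 stand xyz [-2.1 48.1 36.7] F stand [-0.6 -0.1 -0.4] w -0.1 yaw 2.721 turn 0.002
0,0,0 [ -1.9 -48.2  36.6]
```

View pics/l2.png

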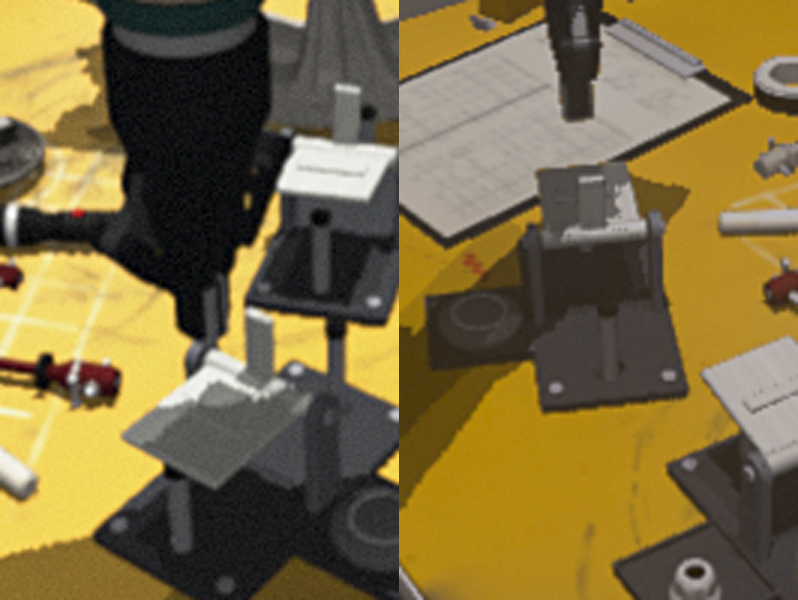

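Run:
```python
from fit import *
from cell import ctrl
s=ctrl.read_state();print(s['eef_pos'])
for n,c,r in(('side',range(280,298,4),range(256,292,4)),('scene',range(276,294,4),range(180,210,4))):
    d=np.load(f'pics/{n}_l2.npz')['d'];p=vision.camera_params(n);print(n,proj(p,[s['eef_pos']]))
    w=world(p,d).reshape(480,640,3)
    for v in r: print(v,[tuple(int(k) for k in w[v,u]) for u in c])
```

```text
[579.78531103 353.93896306 111.68278743]
side [[287.98380667 295.69790511]]
256 [(585, 360, 190), (575, 373, 200), (570, 369, 199), (569, 354, 188), (563, 353, 188)]
260 [(577, 385, 202), (576, 372, 192), (571, 369, 191), (568, 356, 183), (563, 353, 181)]
264 [(578, 385, 194), (576, 371, 185), (571, 369, 184), (568, 358, 176), (566, 345, 168)]
268 [(579, 384, 187), (577, 371, 178), (573, 364, 173), (568, 359, 170), (567, 344, 160)]
272 [(586, 365, 164), (578, 369, 169), (573, 364, 166), (568, 362, 165), (566, 348, 155)]
276 [(587, 363, 156), (579, 368, 160), (573, 365, 159), (569, 360, 156), (566, 348, 147)]
280 [(587, 362, 147), (579, 367, 152), (574, 364, 151), (569, 361, 149), (565, 354, 144)]
284 [(645, 193, 0), (604, 294, 85), (576, 360, 140), (592, 287, 81), (614, 187, 0)]
288 [(642, 205, 0), (602, 301, 82), (597, 293, 77), (589, 299, 82), (582, 296, 81)]
scene [[285.1684961  209.94561817]]
180 [(708, 627, 5), (548, 310, 215), (557, 312, 211), (561, 303, 214), (741, 602, 6)]
184 [(701, 616, 1), (552, 320, 200), (566, 328, 192), (573, 324, 191), (731, 585, 6)]
188 [(689, 595, 4), (568, 350, 170), (576, 348, 169), (584, 346, 167), (724, 573, 3)]
192 [(681, 581, 2), (569, 352, 159), (575, 346, 160), (582, 343, 160), (714, 558, 2)]
196 [(673, 568, 0), (569, 353, 149), (571, 341, 155), (582, 344, 149), (704, 540, 3)]
200 [(662, 549, 2), (569, 354, 139), (574, 346, 141), (686, 531, 3), (693, 522, 5)]
204 [(652, 529, 5), (659, 524, 5), (668, 519, 4), (678, 518, 1), (684, 508, 4)]
208 [(643, 515, 4), (652, 511, 3), (660, 506, 2), (666, 497, 5), (675, 492, 5)]
```

Emit:
{"op": "play_rows", "data": {
  "slide": [
    [0,-5,10],
    [0,-10,20],
    [0,-12,30],
    [0,-12,34],
    [0,-12,34]
  ],
  "turn": [0,0,0,0,0],
  "fingers": [0,0,0,0,0]
}}

```text
clock: 2.88
eef_pos: [574.7, 343.0, 77.1]
tool_rot: [3.141, 0.001, 2.721]
force: [-0.3, -0.8, -0.2]
width: -0.1
```

```bash
python3 look.py l3; python3 go.py 0,0,0
```

```text
t 2.98 stand xyz [-1.9 36.6  2.8] F stand [-0.3 -0.7  0.6] w -0.1 yaw 2.721 turn 0.002
0,0,0 [ -1.8 -36.6   2.7]
```

View pics/l3.png

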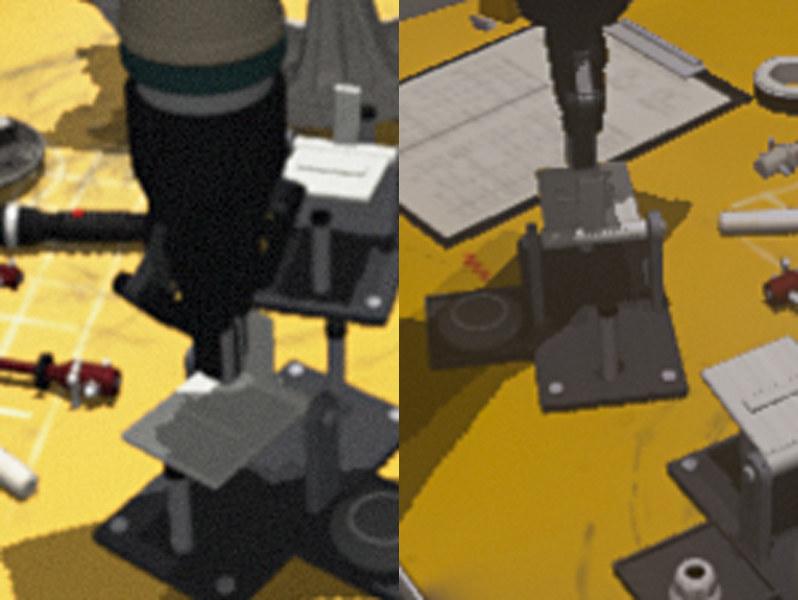

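Emit:
{"op": "play_rows", "data": {
  "slide": [
    [0,-10,0],
    [0,-20,0],
    [0,-30,1],
    [0,-40,1],
    [0,-50,2]
  ],
  "turn": [0,0,0,0,0],
  "fingers": [0,0,0,0,0]
}}

```text
clock: 3.6
eef_pos: [554.9, 297.5, 75.9]
tool_rot: [3.138, 0.002, 2.721]
force: [2.0, 2.1, 0.5]
width: 0.1
```

```bash
python3 look.py l4; python3 go.py 0,-20,-5
```

```text
t 3.7 stand xyz [ -1.5 -15.4   0.6] F stand [ 0.1 -0.3  0.7] w 0.1 yaw 2.72 turn 0.001
0,-20,-5 [-1.5 -4.6  5.6]
```

View pics/l4.png

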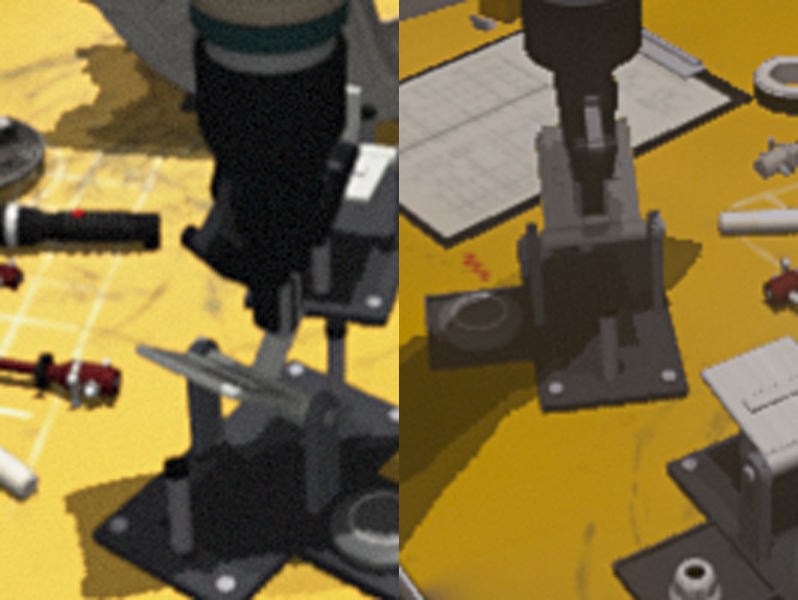

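Emit:
{"op": "play_rows", "data": {
  "slide": [
    [0,-3,3],
    [0,-6,7],
    [0,-8,10],
    [0,-9,12],
    [0,-9,12]
  ],
  "turn": [0,0,0,0,0],
  "fingers": [0,0,0,0,0]
}}

```text
clock: 4.32
eef_pos: [550.4, 287.3, 63.2]
tool_rot: [-3.141, 0.001, 2.72]
force: [-0.7, 0.0, -0.3]
width: 0.1
```

```bash
python3 look.py l5; python3 go.py 0,-20,-5
```

```text
t 4.42 stand xyz [ -1.7 -24.3 -11.7] F stand [-0.3 -0.1 -0.5] w -0.3 yaw 2.72 turn 0.001
0,-20,-5 [-1.7  4.3 -6.7]
```

View pics/l5.png

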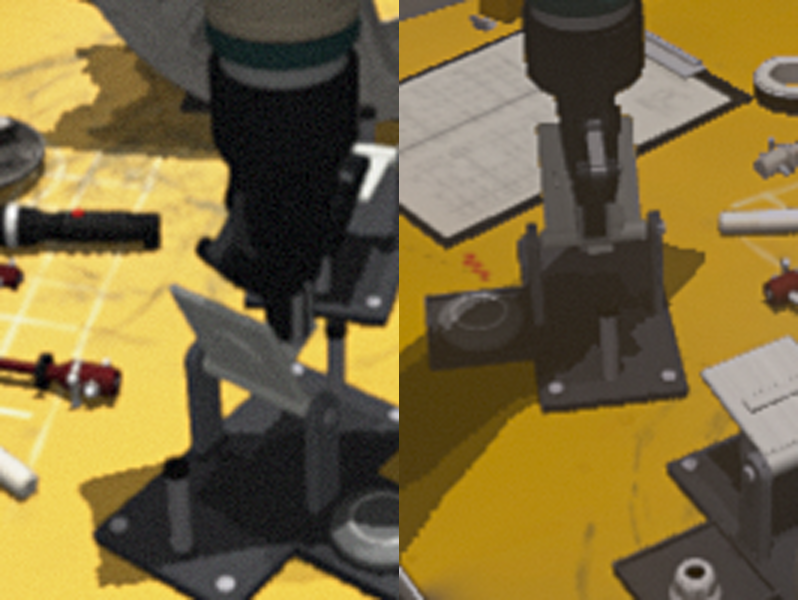

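Emit:
{"op": "play_rows", "data": {
  "slide": [
    [0,2,-40],
    [0,2,-80],
    [0,3,-118],
    [0,50,-118],
    [0,105,-118]
  ],
  "turn": [0,0,0,0,0],
  "fingers": [0,0,0,0,0]
}}

```text
clock: 5.05
eef_pos: [594.3, 383.8, 182.7]
tool_rot: [3.141, 0.002, 2.718]
force: [0.5, 0.6, 0.5]
width: 0.2
```

Emit:
{"op": "play_rows", "data": {
  "slide": [
    [0,15,0],
    [0,18,0],
    [0,18,0]
  ],
  "turn": [0,0,0],
  "fingers": [0,0,0]
}}

```text
clock: 5.42
eef_pos: [601.5, 399.1, 182.3]
tool_rot: [-3.141, 0.002, 2.718]
force: [-0.3, -0.7, -0.4]
width: 0.0
```

```bash
python3 go.py 0,88,20
```

```text
t 5.42 stand xyz [ -0.8  98.2 107.3] F stand [ 0.  -0.7 -0.4] w 0.0 yaw 2.718 turn -0.001
0,88,20 [ -0.6 -10.2  87.3]
```

Emit:
{"op": "play_rows", "data": {
  "slide": [
    [0,-3,40],
    [0,-6,80],
    [0,-8,87],
    [0,-8,87],
    [0,-8,87]
  ],
  "turn": [0,0,0,0,0],
  "fingers": [0,0,0,0,0]
}}

```text
clock: 6.05
eef_pos: [599.8, 392.4, 97.6]
tool_rot: [3.139, 0.004, 2.717]
force: [-0.4, 0.5, 0.6]
width: -0.2
```

```bash
python3 look.py l6; python3 go.py 0,30,20
```

```text
t 6.15 stand xyz [ 0.1 91.3 22.3] F stand [ 0.2  0.9 -0.4] w -0.2 yaw 2.718 turn -0.001
0,30,20 [  0.1 -61.3   2.1]
```

View pics/l6.png

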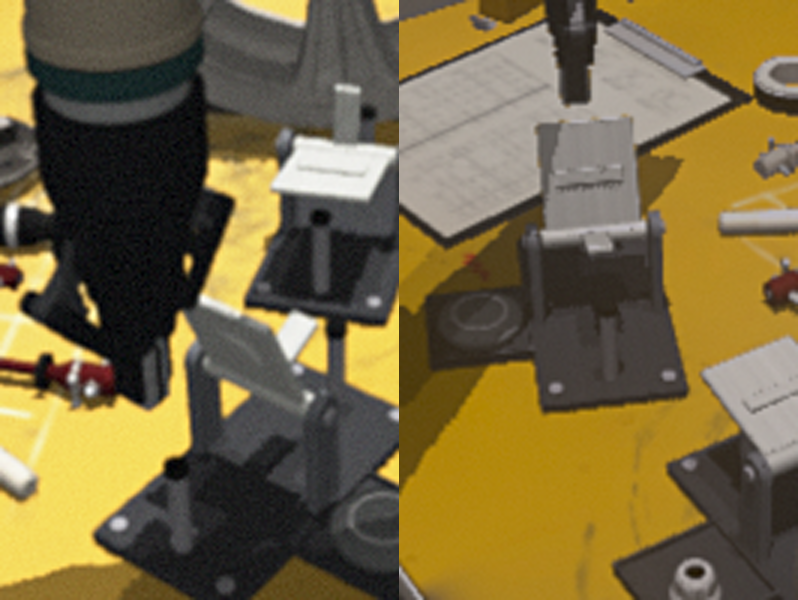

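Emit:
{"op": "play_rows", "data": {
  "slide": [
    [0,-18,1],
    [0,-36,2],
    [0,-54,2],
    [0,-70,2],
    [0,-84,2]
  ],
  "turn": [0,0,0,0,0],
  "fingers": [0,0,0,0,0]
}}

```text
clock: 6.78
eef_pos: [565.9, 316.5, 96.6]
tool_rot: [3.136, 0.006, 2.718]
force: [0.2, 0.4, 1.7]
width: -0.2
```

```bash
python3 look.py l7; python3 go.py 0,-10,20
```

```text
t 6.88 stand xyz [ 0.8  5.9 20.9] F stand [ 0.7 -0.2 -0.8] w 0.1 yaw 2.716 turn -0.003
0,-10,20 [  0.7 -15.9   0.8]
```

View pics/l7.png

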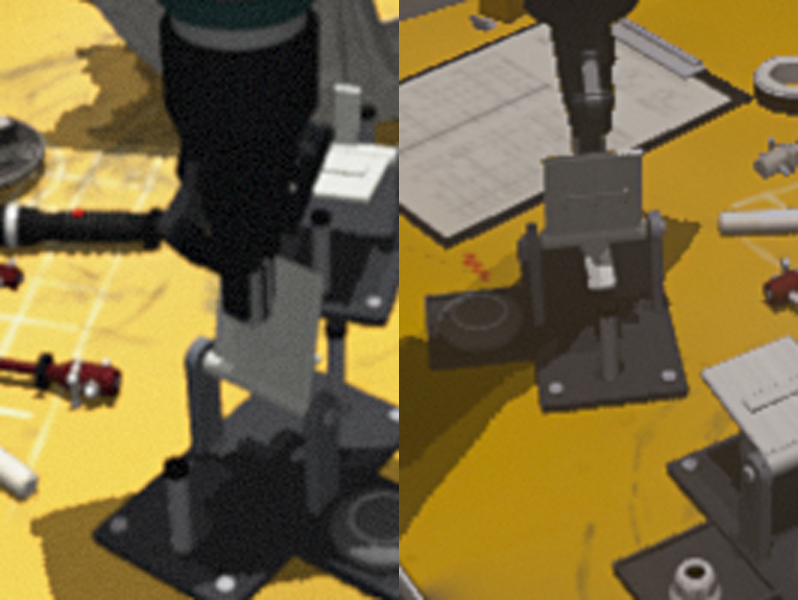

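Emit:
{"op": "play_rows", "data": {
  "slide": [
    [0,-10,-1],
    [0,-18,-2],
    [0,-26,3],
    [0,-33,9],
    [0,-42,20]
  ],
  "turn": [0,0,0,0,0],
  "fingers": [0,0,0,0,0]
}}

```text
clock: 7.5
eef_pos: [547.8, 275.6, 75.4]
tool_rot: [3.139, 0.005, 2.716]
force: [0.9, 1.2, -0.5]
width: -0.1
```

```bash
python3 look.py l8; python3 go.py 0,-44,-8 0,-48,-16
```

```text
t 7.6 stand xyz [  0.2 -38.7  -1. ] F stand [-0.4 -0.7 -0.7] w -0.0 yaw 2.715 turn -0.004
0,-44,-8 [ 0.2 -5.3  7. ]
0,-48,-16 [ 0.2 -9.3 15. ]
```

View pics/l8.png

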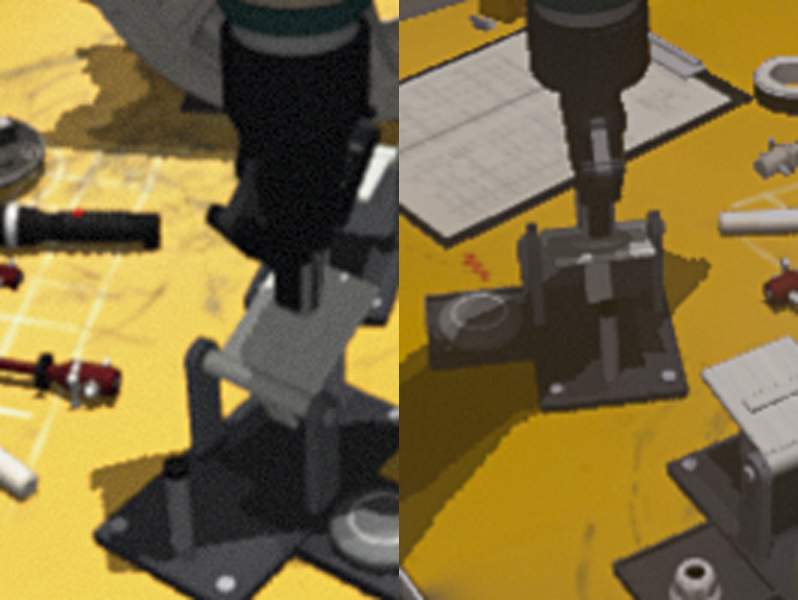

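Emit:
{"op": "play_rows", "data": {
  "slide": [
    [0,-4,3],
    [0,-8,7],
    [0,-12,10],
    [0,-15,13],
    [0,-17,15]
  ],
  "turn": [0,0,0,0,0],
  "fingers": [0,0,0,0,0]
}}

```text
clock: 8.22
eef_pos: [539.1, 258.1, 58.8]
tool_rot: [-3.14, 0.002, 2.715]
force: [0.3, 1.8, -0.2]
width: -0.0
```

```bash
python3 look.py l9; python3 go.py
```

```text
t 8.32 stand xyz [  0.1 -56.3 -16.3] F stand [-0.2 -1.  -0.5] w 0.1 yaw 2.715 turn -0.004
```

View pics/l9.png

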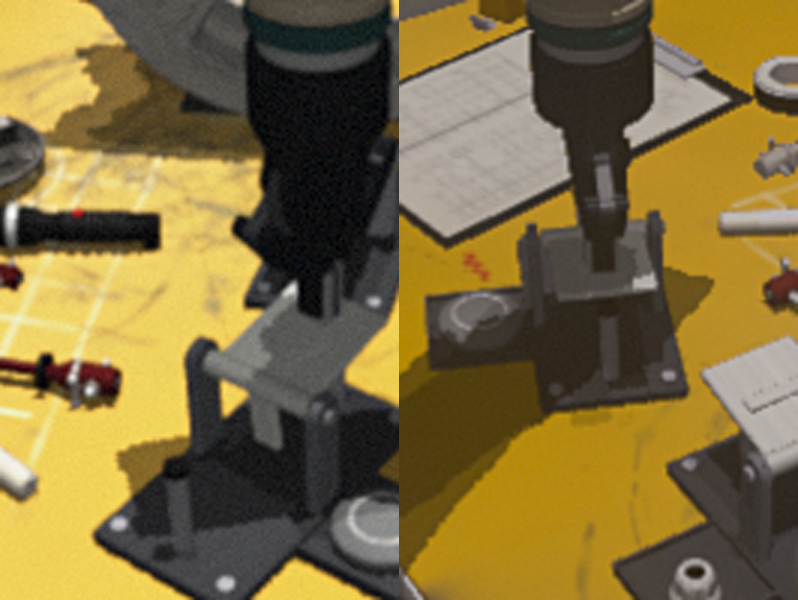

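Nearly level. Press down in small steps, watching the force.

Emit:
{"op": "play_rows", "data": {
  "slide": [
    [0,0,2],
    [0,-1,4],
    [0,-1,5]
  ],
  "turn": [0,0,0],
  "fingers": [0,0,0]
}}

```text
clock: 8.7
eef_pos: [538.5, 257.0, 53.6]
tool_rot: [-3.139, 0.002, 2.715]
force: [0.5, -0.8, 0.7]
width: -0.0
```

```bash
python3 go.py
```

```text
t 8.7 stand xyz [  0.1 -57.2 -21.4] F stand [ 0.8 -0.5  0.7] w -0.0 yaw 2.715 turn -0.004
```

Emit:
{"op": "play_rows", "data": {
  "slide": [
    [0,0,1],
    [0,0,2],
    [0,0,3]
  ],
  "turn": [0,0,0],
  "fingers": [0,0,0]
}}

```text
clock: 9.07
eef_pos: [538.5, 256.7, 51.2]
tool_rot: [-3.139, 0.002, 2.715]
force: [-2.2, -1.3, 10.8]
width: 0.0
```

```bash
python3 go.py
```

```text
t 9.07 stand xyz [  0.2 -57.4 -23.8] F stand [-1.5 -2.1 10.8] w 0.0 yaw 2.715 turn -0.004
```

Emit:
{"op": "play_rows", "data": {
  "slide": [
    [0,0,1],
    [0,0,-10],
    [0,0,-50],
    [0,20,-100],
    [0,80,-120]
  ],
  "turn": [0,0,0,0,0],
  "fingers": [0,0,0,0,0]
}}

```text
clock: 9.7
eef_pos: [573.7, 327.0, 175.1]
tool_rot: [-3.141, 0.006, 2.71]
force: [0.6, 0.8, -0.0]
width: 0.0
```

Emit:
{"op": "play_rows", "data": {
  "slide": [
    [0,40,-30],
    [0,90,-50],
    [0,140,-60],
    [0,180,-60],
    [0,180,-60]
  ],
  "turn": [0,0,0,0,0],
  "fingers": [0,0,0,0,0]
}}

```text
clock: 10.32
eef_pos: [647.6, 494.1, 232.6]
tool_rot: [-3.14, 0.004, 2.713]
force: [-0.1, 1.6, -0.7]
width: 0.1
```

```bash
python3 go.py; python3 look.py l10
python3 - <<'E'
from fit import *
for n in('side','scene'):
    f=np.load(f'pics/{n}_l10.npz');p=vision.camera_params(n);d=f['d']
    w=world(p,d)
    L=(w-[561.9,309.2,0])@Ro.from_euler('z',-.423).as_matrix()
    for lo,hi in((-78,-64),(-58,-26),(-20,-10)):
        m=(abs(L[:,0])<28)&(L[:,1]>lo)&(L[:,1]<hi)&(L[:,2]>55)&(L[:,2]<110)
        print(n,lo,hi,m.sum(),np.percentile(L[m,2],[10,50,90]).round(1) if m.sum() else '')
    cv2.imwrite(f'pics/full_{n}.png',f['im'])
E
```

```text
t 10.32 stand xyz [  2.3 203.7 157.6] F stand [-0.8  1.4 -0.7] w 0.1 yaw 2.713 turn -0.006
side -78 -64 146 [76.  77.  78.2]
side -58 -26 350 [76.9 79.2 81.2]
side -20 -10 125 [77.2 78.4 79.3]
scene -78 -64 156 [64.9 76.6 78.6]
scene -58 -26 272 [76.3 78.8 81.3]
scene -20 -10 73 [75.3 77.1 78.8]
```

View pics/l10.png

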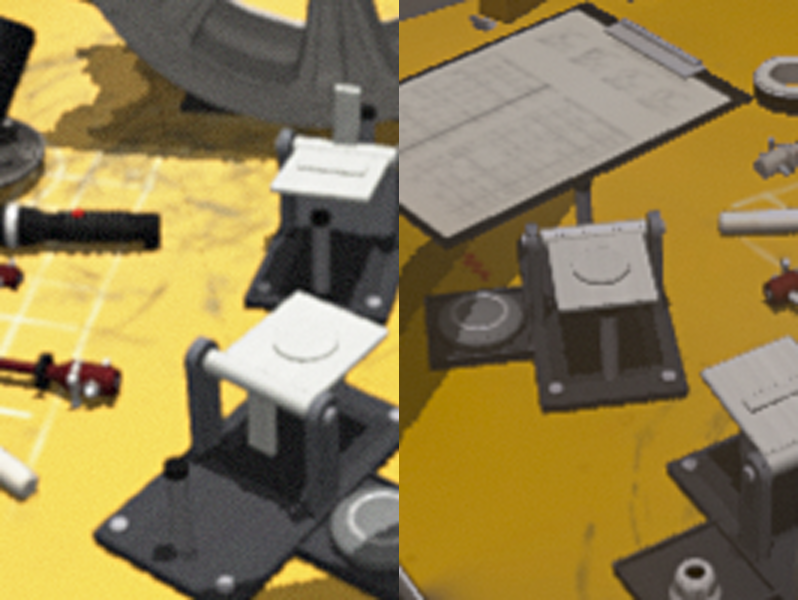

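View pics/full_side.png

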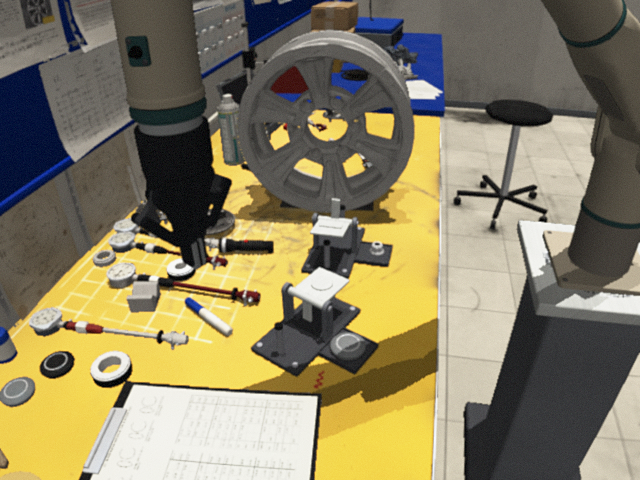

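```bash
python3 -c "
from cell import ctrl
print(ctrl.read_state()['qd'].round(3));print(ctrl.finish_job())"
```

```text
[ 0.016 -0.031  0.013  0.024  0.003 -0.004 -0.   ]
the job is handed in; nothing more can be done
None
```

The centre cap's flag now lies flat on its far rest with the disc face up, and I handed the job in at about 10.4 s. I pushed the thumb lever with the shut fingertips until the flag stood at about 60°. Then I went round behind it, pushed its back over the pivot, and pressed it onto the rest.

**Last checks:**
- **Seating:** the last press gave about 11 N of upward force, so the flag was on its rest.
- **Level:** depth readings after I backed off put the plate at about 77–78 mm and the disc at about 79 mm. A level flag should read 78 mm and 81 mm, so it is level within measurement error.
- **Everything else:** in the pictures, the cap, wheel nut, nut stand's flag, torch and marker pen look where they started. I compared these by eye and did not measure them.
- **Arm:** it was clear of everything and nearly still at handover.

**One disagreement:** the cameras showed the fingertips about 27 mm higher than the reported TCP height. I worked to the camera height. The push contacts fitted it: pressing on the rest, the reported TCP was about 24 mm below the pivot, while the tip was actually on top of the disc.

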